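Press the speed knob onto the controller's D-shaft

ROBOT

A 6-joint arm with a two-finger parallel gripper is mounted at the origin on a cart in front of the work surface, level with it; the furniture and walls round the work are solid. World frame = base frame: x ahead of the robot, y to its left, z up, the work surface at z = 0. Lengths are in m, angles in rad, forces in N, time in s.
With the tool pointing down it reaches from about 0.25 to 0.725 m from the base axis. Payload 4 kg.
Tool frame: the origin (TCP) lies between the finger pads, 19 mm behind the fingertips; this is the grasp point; z points along the fingers, y is the line along which they close (so a half turn about z gives the same grasp; the last joint's range is limited). The gripper opens to 85 mm and grips with 20 to 120 N. Pads are 22 mm wide; open, the fingers measure 114 mm over their backs; the gripper's body (76 mm by 85 mm) begins 54 mm behind the grasp point. The pads swing forward as they close: fully open they stand 13 mm farther back than shut.
Start: joints at [-1.233, 0.241, 0.005, 1.335, 0, 1.571], TCP at [0.166, -0.472, 0.25] pointing down, gripper open.
Joint ranges: [-2.72, 2.72], [-1.05, 1.87], [-1.09, 1.28], [-1.99, 2.15], [-1.42, 1.44], [-3.14, 3.14]. Speed limits (rad/s): [2.79, 2.79, 3.14, 3.14, 3.14, 3.14].

INTERFACE

Orientations are given as a unit quaternion [x, y, z, w].
In Python, from workcell import bot gives the robot as it stands. The module is installed in compiled form; this text tells all that it offers.
- The arm moves only by the tool jog_arm, never from a script. Its argument "deltas" is a list of rows, each an object with "fingers": the opening, from 0 (shut) to 1 (fully open); "delta_pos": the shift along the tool's x, y, z normalised to -1 to 1, where 1 is 300 mm, a list of three; "yaw": the turn about the tool's z normalised to -1 to 1, where 1 is pi/4 rad. A call has 1 to 12 rows; each row is the pose to reach, as a shift and turn from the pose commanded when the call began, along the tool's axes at that moment; what a row does not reach only later rows make up. A row lasts 1/10 s, in which the tool goes at most 50 mm and 8.59 degrees, less where a joint would pass 70% of its speed; a pose out of reach is approached as far as the arm can. A call with a number of a shift or a turn outside -1 to 1 is refused whole. A call with a gripper value outside its range is refused whole. The fingers move at their own pace and stop on an object; the grip force is fixed at half the most. Time passes only in rows, so rows that repeat a pose let the fingers close. It gives the time, the measured TCP pose, the force, the opening and the grip force at its end, in the units of the state.
- bot.get_obs(): the state, without advancing time (a new reading comes with each control period).
- bot.camera(name): name is "scene" or "top" or "wrist"; returns a dict with "image" (480x640x3 uint8, red, green, blue), "range_z" (480x640 float32, m along the optical axis (not along the pixel's ray), 0 where there is no reading), "fx", "fy", "cx", "cy" (pixels), "rvec" (rotation vector, rad) and "tvec" (3), from world to camera coordinates, as OpenCV has them. Camera axes: x right, y down, z forward; pixel columns grow to the right and rows downward; lengths in m; the calibration is good to about 2 mm. A picture is of the moment at which its call begins.
- bot.job_done(): hands the job in; it is judged then, once.
The state is a dict: "clock": time; "joint_pos": joint angles; "joint_vel": joint speeds; "tau": joint torques, N m; "eef_pos": TCP position; "tool_rot": TCP orientation; "ft_force": force on the tool from outside, world axes, zero at the start; "ft_torque": the same for the moment, N m; "grip_width": finger opening in m; "grasp_force": force on a finger pad.
Only numpy, scipy, OpenCV 4.12 (cv2) and the standard library are available. Lean on these libraries where they do the work, as an engineer would, in place of code of your own. Each camera call takes 0.05 s, during which the arm holds its last target. There are 200 camera calls.

TASK

The speed knob has come off the grey train controller and lies on the kit box behind the drawer cabinet. Slide the controller's transport lock away from the bare shaft as far as it goes, then take the knob, turn it so that its flat-sided bore matches the flat on the shaft (the flat is under the pointed end of the knob's grip bar), and push it fully onto the shaft. The shaft is spring-loaded: finish still holding the knob by its bar and pressing it, with the shaft pushed down to its stop, and do not let go. Leave the other things on the bench where they lie.

Things in the scene. Friction and masses are not known exactly. Their poses are not given: they have to be found in the camera images.
- controller: Grey box fixed to the bench (which is 6 mm above z = 0 here), 100 (x) x 160 (y) x 45 mm (z); origin at the centre of its underside, z up. The bare shaft stands on its top at x = 0, y = +35 mm; the transport lock lies on the top on its -y side and slides along its y axis. An end-stop bar 12 mm high crosses the top at y = -75 mm.
- lock_slide (a joint): Transport lock, m: 0 = fork right round the shaft, 0.040 = at its end stop. Grows as the lock slides along the controller's -y axis, away from the shaft. About 2.5 N of friction; it stays where it is left. The fork's two prongs (6 mm thick, their top 13 mm above the controller's top) keep the knob from going down while they are beside the shaft.
- lock_grip (a point): Centre of the top of the lock's upright black grip tab; moves with the lock; axes as the controller. The tab is 16 (x) x 14 (y) mm and stands 21 mm above the lock's carriage (28 x 32 mm), so it is free for 20 mm below this point; its top is 34 mm above the controller's top. At joint 0 it lies 45 mm from the shaft's axis.
- shaft_tip (a point): Centre of the shaft's top end, z up along the shaft; its x axis points straight out of the flat. The shaft is a D of 14 mm diameter with the flat 2.8 mm from the axis, the last 2.5 mm tapered; at rest it stands 20 mm above the controller's top.
- shaft_turn (a joint): Turn of the shaft about the vertical, rad, positive anticlockwise from above; at 0 the flat faces the controller's +x. A flat index finger at the shaft's foot, on the controller's top, reaches 19.5 mm from the axis the way the flat faces. Stiff: about 0.25 N m to turn it.
- shaft_push (a joint): How far the shaft is pressed down into the controller, m: 0 = out, 0.005 = at its stop. Springs back; about 3.6 N starts it moving, about 8 N holds it at the stop.
- knob: Loose black speed knob, 50 g, standing on its skirt on the flat kit box, bore down. Origin: centre of its underside, z up. Skirt 38 mm in diameter, 8 mm high; hub 27 mm in diameter up to 16 mm; on it a grip bar 40 mm long along x, its +x end pointed (tip at x = +20.5 mm), its -x end round.
- knob_bar (a point): Centre of the top of the knob's grip bar, on the knob's axis, 35 mm above its underside; axes as the knob. The bar is 13 mm thick (y) and free for 19 mm below this point.
- knob_bore (a point): Centre of the bore's mouth in the knob's underside; axes as the knob. Blind D bore, 13 mm deep, 15.4 mm in diameter, its flat 3.4 mm from the axis on the +x side (under the bar's pointed end): the knob's x must point as the shaft tip's x. Fully on, this point is 13 mm below the shaft's top end.
- kit_box: Flat closed cardboard kit box, 121 x 171 x 44 mm, fixed; origin at the centre of its underside. The knob stands on its top.
- paint_jar_2: Small paint tin, 31 mm across, 34 mm high, loose, standing on the far end of the kit box.
- screwdriver_2: Screwdriver, 135 mm long, 19 mm thick, lying in front of the controller, loose.
- buffer_stop: Small model buffer stop, 54 x 50 x 31 mm, beyond the controller, loose.
- tape_roll: Roll of masking tape lying flat, 65 mm across, 19 mm high, left of the drawer cabinet, loose.
Mind the look-alikes: they are no part of the job. What is shaped like the knob but blue is not meant.

How it is judged:
By the outcome, as a careful person would: the job done as asked, in the order asked, and still so for the second after the job is handed in, while the arm keeps its last pose, push and grip.
It also fails if it takes over 45 s, if anything falls off the work surface, if the arm or the gripper's body presses on something with over 40 N, if the wrist force passes 120 N, or if a joint passes its speed limit or range.

## Working session

There is one attempt and no reset: what is moved stays moved. The work goes in short steps, Python scripts to look and compute and a tool call to move; the robot and the scene stay as the last step left them, time stands still between calls to the robot, and variables do not carry over. Pictures are saved under pics/ and viewed, at most 10 in all, crops included, and the job is handed in when it is done.

Besides the shell and the picture viewer there is one more tool, called after "Request:" by a JSON object that holds its "api" and its "payload". jog_arm: Moves the arm, as the interface text tells. Scaled input: -1 to 1 covers 300 mm each way for a shift and pi/4 rad each way for a turn. Its arguments: {"type":"object","properties":{"deltas":{"type":"array","items":{"type":"object","properties":{"fingers":{"type":"number"},"delta_pos":{"type":"array","items":{"type":"number"}},"yaw":{"type":"number"}}}}},"required":["deltas"]}

```bash
mkdir -p pics; cat > h.py <<'E'
import numpy as np, cv2
from workcell import bot
def cam(n):
    c=bot.camera(n); R=cv2.Rodrigues(np.array(c['rvec'],float))[0]; t=np.array(c['tvec'],float).ravel()
    c['R']=R; c['t']=t; c['o']=-R.T@t; return c
def ray(c,u,v,z):
    d=c['R'].T@np.array([(u-c['cx'])/c['fx'],(v-c['cy'])/c['fy'],1]); return c['o']+d*(z-c['o'][2])/d[2]
def cloud(c):
    v,u=np.mgrid[:480,:640]; Z=c['range_z']
    p=np.stack([(u-c['cx'])/c['fx']*Z,(v-c['cy'])/c['fy']*Z,Z],-1)
    return (p-c['t'])@c['R']
def save(n,im): cv2.imwrite('pics/'+n,im[...,::-1])
E
python3 - <<'E'
from h import *
o=bot.get_obs(); print(o['clock'],o['eef_pos'],o['tool_rot'],o['grip_width'])
for n in('scene','top'):
    c=cam(n); save(n+'0.png',c['image']); np.savez(n+'0.npz',**c); print(n,c['o'],c['fx'])
E
```

```text
0.0 [ 0.16548221 -0.47118765  0.24911611] [ 9.85772619e-01  1.68081095e-01 -1.90656492e-04 -1.02641546e-03] 0.08522179820294187
scene [ 1.3363243  -0.40085709  0.87390334] 510.70277271514027
top [ 0.28919832 -0.07468802  1.25481458] 589.9021482920466
```

View pics/scene0.png

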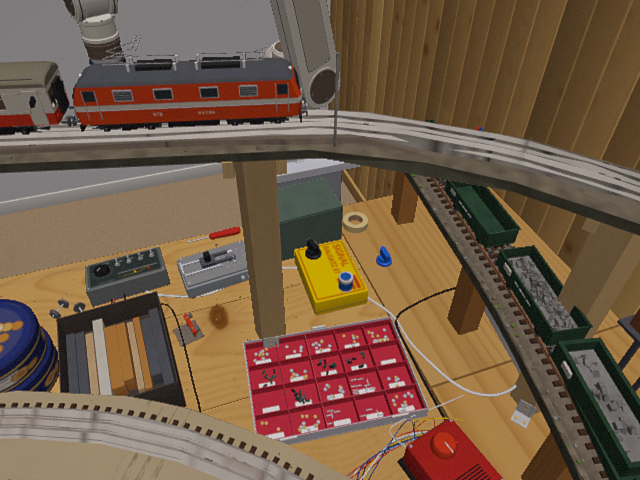

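View pics/top0.png

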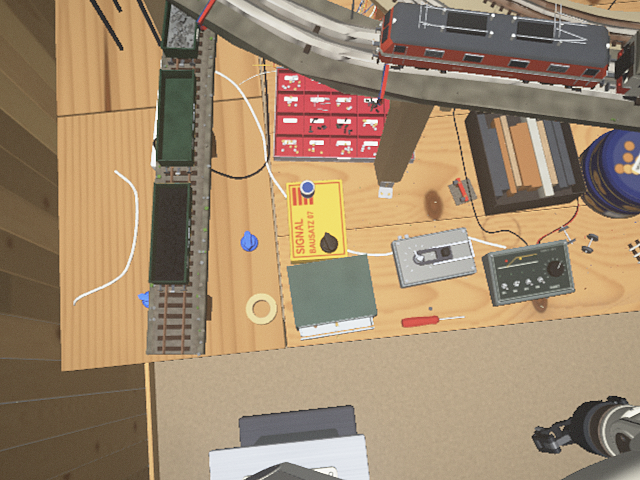

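The scene view shows the yellow kit box with the black knob at (313,247), the paint tin at (346,281), and the grey controller with its lock at (213,262). In the top view the knob is at (329,242), the controller at (433,257) and the drawer cabinet at (332,295).

Things that could be taken for the knob (top pixels):
- Black knob on the yellow kit box, (329,242): this is the one I choose.
- Blue knob, (249,240): wrong colour.
- Black knob on the dark controller, (557,268): fixed to another device.
- Blue thing under the track, (145,299): wrong colour.

```bash
python3 - <<'E'
from h import *
c=dict(np.load('top0.npz')); im=c['image']; P=cloud(c)
a=cv2.resize(im[215:285,290:350],None,fx=6.5,fy=6.5,interpolation=cv2.INTER_CUBIC)
b=cv2.resize(im[215:285,385:480],None,fx=4.2,fy=4.2,interpolation=cv2.INTER_CUBIC)
H=max(a.shape[0],b.shape[0]); pad=lambda x:np.pad(x,((0,H-x.shape[0]),(0,0),(0,0)))
save('crop1.png',np.hstack([pad(a),pad(b)]))
for n,(u,v) in dict(knob=(329,242),box=(305,215),cab=(330,290),tin=(307,188),ctl=(405,270),dark=(500,290),viad=(330,45),pillar=(400,120),pil2=(385,190),loco=(480,40),track=(205,250),bench=(380,290),drawers=(330,130)).items():
    print(n,P[v,u].round(3))
# grey controller top: height-based mask
z=P[...,2]; m=((z>.04)&(z<.06)).astype(np.uint8); m[:, :386]=0; m[:,480:]=0; m[:220]=0; m[295:]=0
q=P[m>0][:,:2]; r=cv2.minAreaRect(q.astype(np.float32)); print('ctl',r)
m=((z>.07)&(z<.1)); m[:215]=0;m[262:]=0;m[:,:300]=0;m[:,350:]=0
q=P[m]; print('knobtop',len(q),q.mean(0),cv2.minAreaRect(q[:,:2].astype(np.float32)))
mm=(z>.03)&(z<.2);mm[:255]=0;mm[335:]=0;mm[:,:285]=0;mm[:,380:]=0
q=P[mm];print('cab',q.min(0),q.max(0),np.percentile(q[:,2],[5,50,95]))
E
```

```text
knob [ 0.537 -0.128  0.087]
box [ 0.608 -0.086  0.05 ]
cab [ 0.434 -0.118  0.13 ]
tin [ 0.657 -0.095  0.082]
ctl [ 0.47  -0.279  0.052]
dark [ 0.409 -0.471  0.041]
viad [ 0.725 -0.14   0.511]
pillar [ 0.67  -0.252  0.357]
pil2 [ 0.657 -0.267  0.009]
loco [ 0.667 -0.32   0.588]
track [0.517 0.1   0.224]
bench [ 0.439 -0.228  0.005]
drawers [ 0.808 -0.162  0.013]
ctl ((0.4930603504180908, -0.34334397315979004), (0.10121529549360275, 0.16123993694782257), 5.060551643371582)
knobtop 125 [ 0.53924436 -0.12701682  0.08405192] ((0.5412256717681885, -0.1276933252811432), (0.03877760097384453, 0.016153065487742424), 21.484642028808594)
cab [ 0.35266039 -0.20153796  0.03009767] [ 0.52666427 -0.03714378  0.13785794] [0.0519462  0.12973073 0.13352056]
```

View pics/crop1.png

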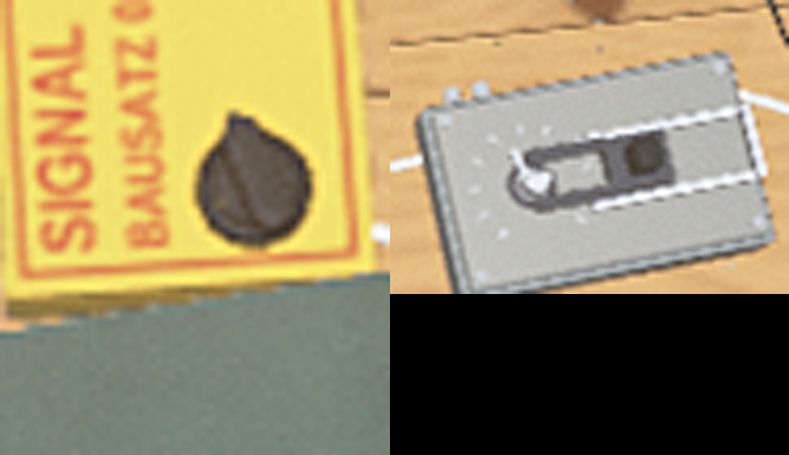

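The left crop confirms the black knob on the yellow box, with its pointed end up and slightly left. The right crop shows the grey controller with the shaft at its left end (about 535,180) and the lock's black tab to the right (about 645,155). I'll move above it for a close wrist view.

Request:
{"api": "jog_arm", "payload": {"deltas": [{"delta_pos":[0.967,-0.07,0],"yaw":0.23,"fingers":0.5},{"delta_pos":[0.967,-0.07,0],"yaw":0.23,"fingers":0.5},{"delta_pos":[0.967,-0.07,0],"yaw":0.23,"fingers":0.5},{"delta_pos":[0.967,-0.07,0],"yaw":0.23,"fingers":0.5},{"delta_pos":[0.967,-0.07,0],"yaw":0.23,"fingers":0.5},{"delta_pos":[0.967,-0.07,0],"yaw":0.23,"fingers":0.5},{"delta_pos":[0.967,-0.07,0],"yaw":0.23,"fingers":0.5},{"delta_pos":[0.967,-0.07,0],"yaw":0.23,"fingers":0.5},{"delta_pos":[0.967,-0.07,0],"yaw":0.23,"fingers":0.5}]}}

```text
clock: 1.0
eef_pos: [0.4314, -0.356, 0.2496]
tool_rot: [0.997, 0.078, -0.001, -0.0]
ft_force: [-0.2, -0.5, 0.3]
grip_width: 0.0427
grasp_force: 0.0
```

```bash
python3 - <<'E'
from h import *
from scipy.spatial.transform import Rotation as Ro
o=bot.get_obs(); T=Ro.from_quat(o['tool_rot']).as_matrix(); print(o['eef_pos'],T.round(3).tolist(),o['grip_width'],o['ft_force'])
c=cam('wrist'); np.savez('w1.npz',**c); print(c['o'],c['fx'])
save('w1.png',c['image'])
P=cloud(c);z=P[...,2]
m=(z>.045)&(z<.056)&(P[...,0]>.4)&(P[...,0]<.6)&(P[...,1]>-.46)&(P[...,1]<-.24)
print(cv2.minAreaRect(P[m][:,:2].astype(np.float32)),np.median(z[m]))
E
```

```text
[ 0.43143997 -0.35596323  0.2495633 ] [[0.988, 0.156, -0.001], [0.156, -0.988, 0.001], [-0.001, -0.001, -1.0]] 0.04266282652383823 [-0.21015067 -0.49132117  0.2898574 ]
[ 0.49714685 -0.34596101  0.37336482] 430.3894756872025
((0.4897764325141907, -0.36157524585723877), (0.12167277187108994, 0.19677941501140594), 0.030584339052438736) 0.05053504227035829
```

View pics/w1.png

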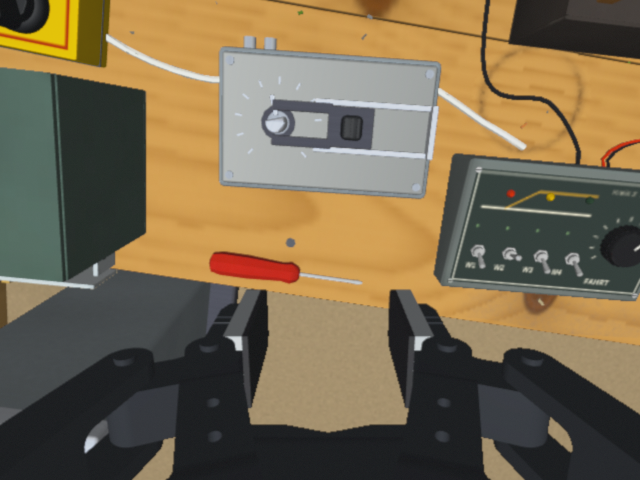

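The wrist view shows the controller top with corners near (221,48), (440,64), (426,197) and (221,185), the shaft at (279,122) and the tab at (352,127). The lock fork still surrounds the shaft.

```bash
python3 - <<'E'
from h import *
c=dict(np.load('w1.npz')); im=c['image'];P=cloud(c);z=P[...,2]
m=((z>.046)&(z<.056)).astype(np.uint8)
n,l,s,ce=cv2.connectedComponentsWithStats(m)
m=(l==l[90,300]).astype(np.uint8); print(s[l[90,300]])
m=cv2.morphologyEx(m,cv2.MORPH_OPEN,np.ones((9,9)))
q=np.array([ray(c,u,v,.051)[:2] for v,u in np.argwhere(m)],np.float32); r=cv2.minAreaRect(q); print('ctl',r)
print('tri',[ray(c,u,v,.051).round(4).tolist() for u,v in((221,48),(440,64),(426,197),(221,185))])
print('shaft',ray(c,279,122,.071),'tab',ray(c,352,126,.085), P[122,279],P[126,352])
a=cv2.resize(im[85:165,235:385],None,fx=5.3,fy=5.3,interpolation=cv2.INTER_CUBIC); save('crop2.png',a)
E
```

```text
[  221    51   218   145 23453]
ctl ((0.49554526805877686, -0.34509551525115967), (0.09132132679224014, 0.150457963347435), 5.226712703704834)
tri [[0.5353, -0.2652, 0.051], [0.549, -0.4174, 0.051], [0.4556, -0.428, 0.051], [0.4404, -0.2741, 0.051]]
shaft [ 0.49277412 -0.31338352  0.071     ] tab [ 0.49791682 -0.36193652  0.085     ] [ 0.49278108 -0.31343541  0.07148165] [ 0.4979135  -0.36186774  0.08624148]
```

View pics/crop2.png

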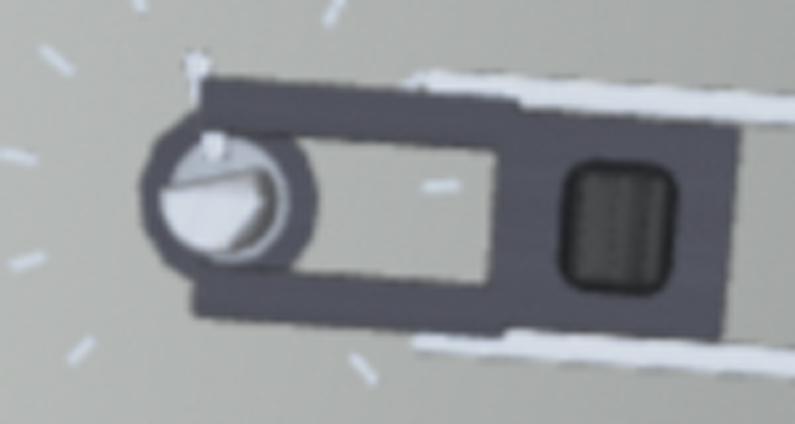

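The shaft's flat faces up and slightly left (edge from (165,190) to (265,172)), and the index finger shows near (213,145) and (197,65). The tab top is at (620,222) in the crop, and its ray height matches the depth reading.

Request:
{"api": "jog_arm", "payload": {"deltas": [{"delta_pos":[0.216,0.054,0.2],"yaw":0.085,"fingers":0.48},{"delta_pos":[0.216,0.054,0.3],"yaw":0.085,"fingers":0.48},{"delta_pos":[0.216,0.054,0.4],"yaw":0.085,"fingers":0.48},{"delta_pos":[0.216,0.054,0.5],"yaw":0.085,"fingers":0.48},{"delta_pos":[0.216,0.054,0.541],"yaw":0.085,"fingers":0.48},{"delta_pos":[0.216,0.054,0.541],"yaw":0.085,"fingers":0.48},{"delta_pos":[0.216,0.054,0.541],"yaw":0.085,"fingers":0.48}]}}

```text
clock: 1.75
eef_pos: [0.4991, -0.363, 0.0895]
tool_rot: [0.999, 0.044, 0.001, 0.001]
ft_force: [0.5, -0.1, 0.6]
grip_width: 0.0407
grasp_force: 0.0
```

Request:
{"api": "jog_arm", "payload": {"deltas": [{"delta_pos":[0,0,0],"yaw":0,"fingers":0},{"delta_pos":[0,0,0],"yaw":0,"fingers":0},{"delta_pos":[0,0,0],"yaw":0,"fingers":0},{"delta_pos":[0,0,0],"yaw":0,"fingers":0},{"delta_pos":[0,0,0],"yaw":0,"fingers":0}]}}

```text
clock: 2.25
eef_pos: [0.5, -0.3624, 0.0903]
tool_rot: [0.999, 0.045, 0.002, 0.001]
ft_force: [-1.7, 0.6, 6.6]
grip_width: 0.0124
grasp_force: 59.2
```

Request:
{"api": "jog_arm", "payload": {"deltas": [{"delta_pos":[0,0.03,0],"yaw":0,"fingers":0},{"delta_pos":[0,0.06,0],"yaw":0,"fingers":0},{"delta_pos":[0,0.09,0],"yaw":0,"fingers":0},{"delta_pos":[0,0.1,0],"yaw":0,"fingers":0},{"delta_pos":[0,0.1,0],"yaw":0,"fingers":0}]}}

```text
clock: 2.75
eef_pos: [0.5027, -0.3926, 0.0903]
tool_rot: [0.999, 0.045, 0.002, 0.001]
ft_force: [-1.0, 0.3, 5.8]
grip_width: 0.0122
grasp_force: 59.2
```

Request:
{"api": "jog_arm", "payload": {"deltas": [{"delta_pos":[0,0.01,0],"yaw":0,"fingers":0},{"delta_pos":[0,0.02,0],"yaw":0,"fingers":0},{"delta_pos":[0,0.02,0],"yaw":0,"fingers":0}]}}

```text
clock: 3.05
eef_pos: [0.5029, -0.3944, 0.0903]
tool_rot: [0.999, 0.046, 0.001, -0.003]
ft_force: [-2.6, 10.4, 10.6]
grip_width: 0.0123
grasp_force: 59.9
```

Request:
{"api": "jog_arm", "payload": {"deltas": [{"delta_pos":[0,0.01,0],"yaw":0,"fingers":0},{"delta_pos":[0,0.01,0],"yaw":0,"fingers":0}]}}

```text
clock: 3.25
eef_pos: [0.5029, -0.3946, 0.0903]
tool_rot: [0.999, 0.047, 0.001, -0.005]
ft_force: [-3.1, 16.3, 15.2]
grip_width: 0.0122
grasp_force: 60.3
```

Request:
{"api": "jog_arm", "payload": {"deltas": [{"delta_pos":[0,-0.017,0],"yaw":0,"fingers":0},{"delta_pos":[0,-0.017,0],"yaw":0,"fingers":0.5},{"delta_pos":[0,-0.017,0],"yaw":0,"fingers":0.5},{"delta_pos":[0,-0.017,0],"yaw":0,"fingers":0.5},{"delta_pos":[0,-0.017,-0.15],"yaw":0,"fingers":0.5},{"delta_pos":[0,-0.017,-0.3],"yaw":0,"fingers":0.5},{"delta_pos":[0,-0.017,-0.45],"yaw":0,"fingers":0.5},{"delta_pos":[-0.1,-0.2,-0.58],"yaw":0,"fingers":0.6},{"delta_pos":[-0.21,-0.45,-0.6],"yaw":0,"fingers":0.6},{"delta_pos":[-0.21,-0.6,-0.6],"yaw":0,"fingers":0.6},{"delta_pos":[-0.21,-0.6,-0.6],"yaw":0,"fingers":0.6},{"delta_pos":[-0.21,-0.6,-0.6],"yaw":0,"fingers":0.6}]}}

```text
clock: 4.45
eef_pos: [0.4214, -0.2232, 0.2687]
tool_rot: [0.999, 0.047, -0.0, -0.001]
ft_force: [-0.5, -0.7, -0.6]
grip_width: 0.0511
grasp_force: 0.0
```

```bash
python3 - <<'E'
from h import *
c=cam('wrist'); np.savez('w2.npz',**c); im=c['image'];print(c['o'])
def px(p):
    q=c['R']@np.array(p)+c['t']; return int(q[0]/q[2]*c['fx']+c['cx']),int(q[1]/q[2]*c['fy']+c['cy'])
s=px((.4925,-.32,.071)); k=px((.541,-.128,.085)); print('centre px',s,k)
f=lambda p,w,h,k:cv2.resize(im[max(0,p[1]-h):p[1]+h,max(0,p[0]-w):p[0]+w],None,fx=k,fy=k,interpolation=cv2.INTER_CUBIC)
a=f(s,40,40,5);b=f(k,40,40,5); H=min(a.shape[0],b.shape[0]); print(a.shape,b.shape)
save('crop3.png',np.hstack([a[:H],b[:H]]))
E
```

```text
[ 0.48749058 -0.21732195  0.39254263]
centre px (469, 130) (199, 25)
(400, 400, 3) (325, 400, 3)
```

View pics/crop3.png

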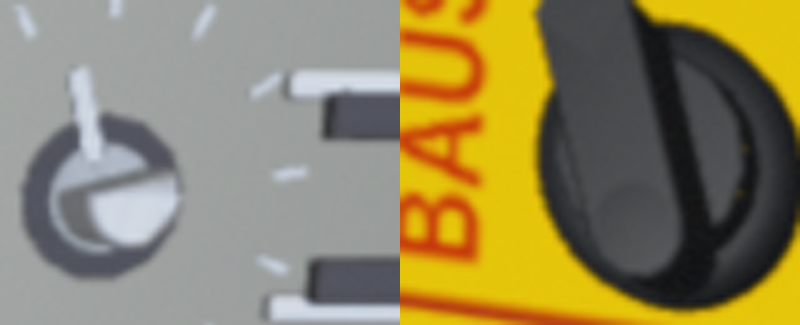

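The left crop shows the lock fully clear of the shaft. The index finger runs from (78,68) to (95,158), the rosette is centred at (102,196), and the flat faces the finger's way. The right crop shows the knob's bar with its pointed end cut off at the image edge, so I'll go over it for a full view.

Request:
{"api": "jog_arm", "payload": {"deltas": [{"delta_pos":[0.1,-0.14,0],"yaw":0,"fingers":0.6},{"delta_pos":[0.177,-0.278,0],"yaw":0,"fingers":0.6},{"delta_pos":[0.177,-0.278,0],"yaw":0,"fingers":0.6},{"delta_pos":[0.177,-0.278,0],"yaw":0,"fingers":0.6},{"delta_pos":[0.177,-0.278,0],"yaw":0,"fingers":0.6}]}}

```text
clock: 5.0
eef_pos: [0.4691, -0.1403, 0.2673]
tool_rot: [0.999, 0.045, -0.0, 0.0]
ft_force: [0.2, -0.2, -0.1]
grip_width: 0.0511
grasp_force: 0.0
```

```bash
python3 - <<'E'
from h import *
c=dict(np.load('w2.npz')); g=lambda x,y,z:ray(c,429+x/5-.4,90+y/5-.4,z)
f1,f0,r=g(78,68,.0525),g(95,158,.0525),g(102,196,.0525)
ang=lambda a,b:np.degrees(np.arctan2(*(b-a)[[1,0]]))
print('finger',f1,f0,'len',np.linalg.norm(f1-r)*1e3,'ang',ang(f0,f1),ang(r,f1),'centre',r, 'flat edge',ang(g(65,192,.071),g(180,168,.071)))
o=bot.get_obs();print(o['eef_pos'],o['tool_rot'])
c=cam('wrist');np.savez('w3.npz',**c);im=c['image'];P=cloud(c);z=P[...,2];print(c['o'])
m=((z>.08)&(z<.092)&(abs(P[...,0]-.54)<.04)&(abs(P[...,1]+.128)<.04)).astype(np.uint8)
q=P[m>0];print(len(q),q.mean(0),np.median(q[:,2]),cv2.minAreaRect(q[:,:2].astype(np.float32)))
v,u=np.argwhere(m).mean(0).astype(int);print(u,v)
v=max(v,50);save('crop4.png',cv2.resize(im[v-50:v+50,u-50:u+50],None,fx=6,fy=6,interpolation=cv2.INTER_CUBIC))
E
```

```text
finger [ 0.51067832 -0.30332084  0.0525    ] [ 0.49797292 -0.30805517  0.0525    ] len 19.361900502933587 ang 20.43659349813391 20.35878210502334 centre [ 0.49252591 -0.3100568   0.0525    ] flat edge -72.97025725010634
[ 0.46907008 -0.14029984  0.26730698] [ 9.99008717e-01  4.45135186e-02 -3.10464399e-04  1.83350815e-04]
[ 0.53522015 -0.1345137   0.39114713]
1009 [ 0.54274484 -0.12826861  0.08447646] 0.08448238524586024 ((0.542965829372406, -0.1282072365283966), (0.03936140611767769, 0.012976904399693012), 16.336484909057617)
318 111
```

View pics/crop4.png

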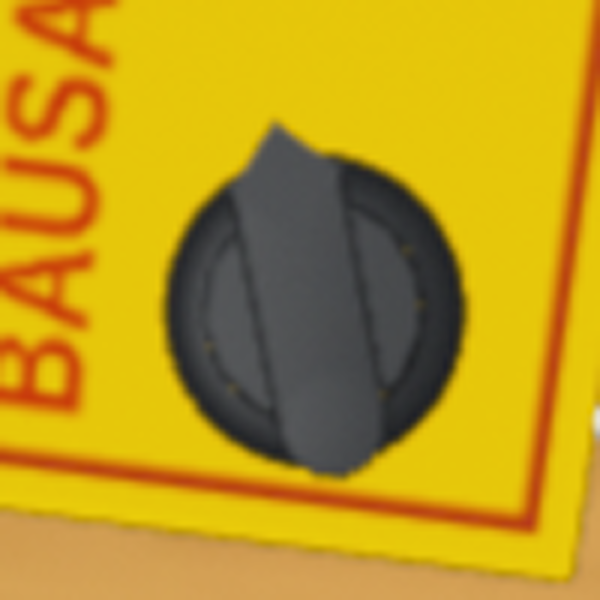

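The crop shows the knob's bar, with its point at (275,122) and round end at (332,475). The depth fit gives 39.4 x 13.0 mm at z = 0.0845 and an angle of 16.3°, which matches the given sizes. The shaft is at (0.4925, -0.3100) facing 20.4°, and the finger measures 19.4 mm against the given 19.5.

Request:
{"api": "jog_arm", "payload": {"deltas": [{"delta_pos":[0.249,-0.018,0.1],"yaw":-0.249,"fingers":0.5},{"delta_pos":[0.249,-0.018,0.2],"yaw":-0.249,"fingers":0.5},{"delta_pos":[0.249,-0.018,0.3],"yaw":-0.249,"fingers":0.5},{"delta_pos":[0.249,-0.018,0.4],"yaw":-0.249,"fingers":0.5},{"delta_pos":[0.249,-0.018,0.4],"yaw":-0.249,"fingers":0.5},{"delta_pos":[0.249,-0.018,0.4],"yaw":-0.249,"fingers":0.5}]}}

```text
clock: 5.65
eef_pos: [0.5423, -0.1282, 0.1478]
tool_rot: [0.99, 0.141, -0.001, -0.0]
ft_force: [-0.3, 0.9, 0.4]
grip_width: 0.0429
grasp_force: 0.0
```

Request:
{"api": "jog_arm", "payload": {"deltas": [{"delta_pos":[0,0,0.1],"yaw":0,"fingers":0.5},{"delta_pos":[0,0,0.18],"yaw":0,"fingers":0.5},{"delta_pos":[0,0,0.196],"yaw":0,"fingers":0.5},{"delta_pos":[0,0,0.196],"yaw":0,"fingers":0.5},{"delta_pos":[0,0,0.196],"yaw":0,"fingers":0},{"delta_pos":[0,0,0.196],"yaw":0,"fingers":0},{"delta_pos":[0,0,0.196],"yaw":0,"fingers":0},{"delta_pos":[0,0,0.196],"yaw":0,"fingers":0},{"delta_pos":[0,0,0.196],"yaw":0,"fingers":0}]}}

```text
clock: 6.55
eef_pos: [0.5443, -0.1273, 0.0911]
tool_rot: [0.99, 0.143, 0.002, 0.001]
ft_force: [-0.6, -0.3, 5.9]
grip_width: 0.0115
grasp_force: 60.7
```

Request:
{"api": "jog_arm", "payload": {"deltas": [{"delta_pos":[0,0,-0.1],"yaw":0,"fingers":0},{"delta_pos":[0,0,-0.23],"yaw":0,"fingers":0},{"delta_pos":[0,0,-0.363],"yaw":0,"fingers":0},{"delta_pos":[-0.08,0.13,-0.363],"yaw":-0.089,"fingers":0},{"delta_pos":[-0.16,0.26,-0.363],"yaw":-0.089,"fingers":0},{"delta_pos":[-0.24,0.39,-0.363],"yaw":-0.089,"fingers":0},{"delta_pos":[-0.332,0.534,-0.363],"yaw":-0.089,"fingers":0},{"delta_pos":[-0.332,0.534,-0.363],"yaw":-0.089,"fingers":0},{"delta_pos":[-0.332,0.534,-0.363],"yaw":-0.089,"fingers":0},{"delta_pos":[-0.332,0.534,-0.363],"yaw":-0.089,"fingers":0}]}}

```text
clock: 7.55
eef_pos: [0.4925, -0.308, 0.1979]
tool_rot: [0.984, 0.177, 0.0, -0.0]
ft_force: [0.2, -0.2, -0.6]
grip_width: 0.0111
grasp_force: 59.9
```

```bash
python3 - <<'E'
from h import *
from scipy.spatial.transform import Rotation as Ro
o=bot.get_obs();p=np.array(o['eef_pos']);T=Ro.from_quat(o['tool_rot']).as_matrix();print(p,np.degrees(np.arctan2(T[1,0],T[0,0])),T[:,2],o['grip_width'],o['grasp_force'])
c=cam('wrist');np.savez('w4.npz',**c);im=c['image']
L=(cloud(c)-p)@T   # tool frame
print('cam tool',(c['o']-p)@T)
m=(np.abs(L[...,0])<.04)&(np.abs(L[...,1])<.03)&(L[...,2]>-.0)&(L[...,2]<.06)
for a in np.arange(0,.056,.004):
    s=m&(L[...,2]>a)&(L[...,2]<a+.004); q=L[s]
    if len(q): print(round(a,3),len(q),q.min(0).round(4),q.max(0).round(4))
q=c['R']@p+c['t'];u,v=int(q[0]/q[2]*c['fx']+c['cx']),int(q[1]/q[2]*c['fy']+c['cy']);print(u,v)
save('crop5.png',cv2.resize(im[v-130:min(480,v+70),u-130:u+130],None,fx=3,fy=3,interpolation=cv2.INTER_CUBIC))
E
```

```text
[ 0.49252067 -0.30798263  0.19785473] 20.418808159709762 [-5.56876686e-05  6.02290212e-04 -9.99999817e-01] 0.01108415312589482 59.86090457299724
cam tool [ 0.06622977  0.00045467 -0.12389269]
0.0 495 [-0.0092 -0.0185  0.    ] [0.0127 0.0197 0.004 ]
0.004 3746 [-0.0214 -0.0186  0.004 ] [0.0186 0.0199 0.008 ]
0.008 463 [-0.0197 -0.0182  0.008 ] [0.0187 0.0194 0.012 ]
0.012 266 [ 0.0075 -0.0152  0.012 ] [0.0186 0.0182 0.016 ]
0.016 136 [ 0.0121 -0.0059  0.016 ] [0.0188 0.0071 0.0199]
0.02 119 [ 0.0121 -0.0057  0.02  ] [0.0188 0.007  0.024 ]
0.024 125 [ 0.0074 -0.0085  0.024 ] [0.0187 0.0098 0.028 ]
0.028 100 [ 0.0007 -0.0151  0.028 ] [0.0142 0.0147 0.032 ]
0.032 1518 [-0.0019 -0.0183  0.032 ] [0.0172 0.0192 0.036 ]
0.036 249 [-0.0011 -0.0183  0.036 ] [0.0173 0.0193 0.04  ]
0.04 51 [ 0.0054 -0.017   0.04  ] [0.0169 0.0179 0.0415]
325 339
```

View pics/crop5.png

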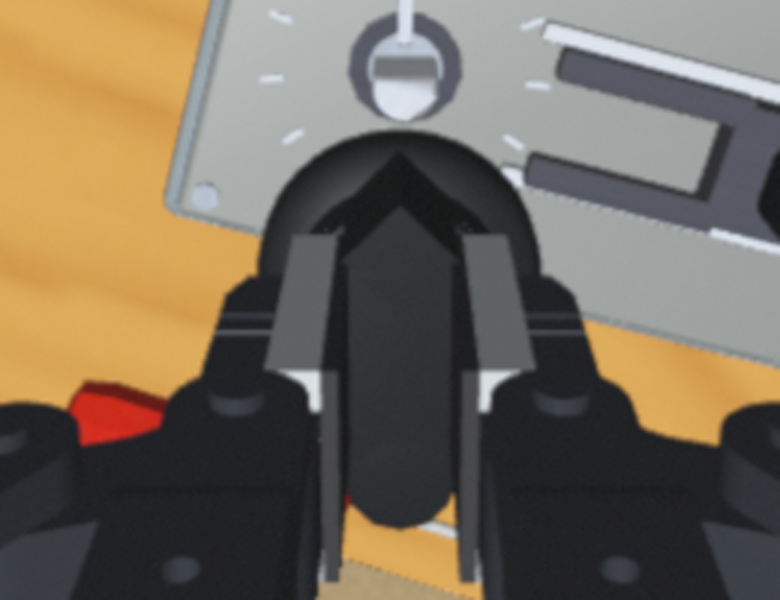

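The knob sits straight in the grip. The shaft rosette is at (405,68) with its finger pointing straight up the picture at (405,0), parallel to the bar whose tip is at (400,205). Next is the remaining offset in tool axes.

```bash
python3 - <<'E'
from h import *
from scipy.spatial.transform import Rotation as Ro
o=bot.get_obs();p=np.array(o['eef_pos']);T=Ro.from_quat(o['tool_rot']).as_matrix()
c=dict(np.load('w4.npz'));im=c['image'];g=lambda x,y,z:(ray(c,195+x/3-.33,209+y/3-.33,z)-p)@T
print('rosette',g(405,67,.0525),'shaft top disc',g(405,92,.071))
print('finger',[g(405,y,.0525).round(4).tolist() for y in(0,30)])
for zz in(.0525,):
  # rosette by mask: dark ring
  sub=im[209:255,300:360].astype(int); m=(sub.max(2)<115).astype(np.uint8)
  cs=cv2.findContours(m,cv2.RETR_EXTERNAL,cv2.CHAIN_APPROX_NONE)[0]
  for k in cs:
    if len(k)>40:
      k=k.reshape(-1,2); print(k.min(0)+[300,209],k.max(0)+[300,209])
E
```

```text
rosette [-0.00101136  0.00245895  0.14540509] shaft top disc [-0.00159842  0.00235707  0.12690505]
finger [[0.0136, 0.0024, 0.1454], [0.0071, 0.0024, 0.1454]]
[313 252] [342 254]
[333 214] [347 247]
[312 214] [326 246]
```

Request:
{"api": "jog_arm", "payload": {"deltas": [{"delta_pos":[0.002,0.0065,0.1],"yaw":0,"fingers":0},{"delta_pos":[0.002,0.0065,0.2],"yaw":0,"fingers":0},{"delta_pos":[0.002,0.0065,0.26],"yaw":0,"fingers":0},{"delta_pos":[0.002,0.0065,0.26],"yaw":0,"fingers":0},{"delta_pos":[0.002,0.0065,0.26],"yaw":0,"fingers":0},{"delta_pos":[0.002,0.0065,0.26],"yaw":0,"fingers":0}]}}

```text
clock: 8.2
eef_pos: [0.495, -0.3102, 0.1215]
tool_rot: [0.984, 0.178, 0.001, 0.001]
ft_force: [-0.3, 0.8, -0.4]
grip_width: 0.0111
grasp_force: 59.9
```

Request:
{"api": "jog_arm", "payload": {"deltas": [{"delta_pos":[0,0,0],"yaw":0,"fingers":0},{"delta_pos":[0,0,0],"yaw":0,"fingers":0}]}}

```text
clock: 8.4
eef_pos: [0.4943, -0.3106, 0.121]
tool_rot: [0.984, 0.177, 0.001, 0.001]
ft_force: [-0.4, -0.6, -0.2]
grip_width: 0.0112
grasp_force: 59.9
```

```bash
python3 - <<'E'
from h import *
from scipy.spatial.transform import Rotation as Ro
o=bot.get_obs();p=np.array(o['eef_pos']);T=Ro.from_quat(o['tool_rot']).as_matrix();print(p,T[:,2])
c=cam('wrist');np.savez('w5.npz',**c);print((c['o']-p)@T);L=(cloud(c)-p)@T
m=(np.abs(L[...,0])<.04)&(np.abs(L[...,1])<.03)
for a,b in((.004,.008),(.032,.036)):
    q=L[m&(L[...,2]>a)&(L[...,2]<b)];print(q.min(0),q.max(0))
im=c['image'];save('w5.png',cv2.resize(im[200:360,220:430],None,fx=3.7,fy=3.7,interpolation=cv2.INTER_CUBIC))
for n in((.4925,-.31,.0525),):
    print('exp shaft tool',(np.array(n)-p)@T)
E
```

```text
[ 0.49431606 -0.31062973  0.12103094] [ 0.00188403 -0.0011682  -0.99999754]
[ 0.06624319  0.0004839  -0.12389905]
[-0.02177372 -0.01861504  0.00401494] [0.01893356 0.01992512 0.00798812]
[-0.00150704 -0.01823551  0.03200741] [0.01754713 0.01921947 0.03599865]
exp shaft tool [-0.00157579 -0.00134327  0.06852662]
```

View pics/w5.png

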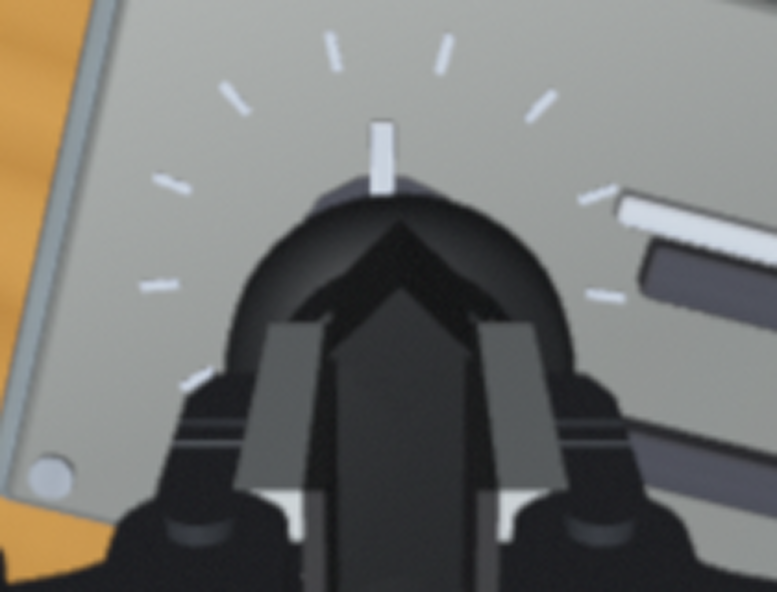

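The finger appears at column 382 (tip row 120) against the bar tip at column 401. The two sit at different depths, so I'll compute the true offset.

```bash
python3 - <<'E'
from h import *
from scipy.spatial.transform import Rotation as Ro
o=bot.get_obs();p=np.array(o['eef_pos']);T=Ro.from_quat(o['tool_rot']).as_matrix()
c=dict(np.load('w5.npz'));g=lambda x,y,z:(ray(c,220+x/3.7-.36,200+y/3.7-.36,z)-p)@T
print(c['cx'],c['R']@T)
print('finger tip',g(382,120,.0525),g(382,190,.0525),'bar tip',g(401,290,p[2]-.006),'bar sides',g(333,400,p[2]-.006),g(469,400,p[2]-.006),'skirt',g(228,350,p[2]-.034),g(574,350,p[2]-.034))
E
```

```text
327.86257315723884 [[ 1.36383851e-03  9.99996942e-01 -2.06280332e-03]
 [-9.66089253e-01  7.84961535e-04 -2.58207161e-01]
 [-2.58204753e-01  2.34500499e-03  9.66087370e-01]]
finger tip [ 0.01816627 -0.00134092  0.06830298] [ 0.00907364 -0.00135559  0.06829332] bar tip [0.01857408 0.00087527 0.00602093] bar sides [ 0.00826287 -0.00511992  0.00600171] [0.00826079 0.00690237 0.0060183 ] skirt [ 0.00151983 -0.0174452   0.03397759] [0.00151805 0.01939523 0.03402843]
```

Request:
{"api": "jog_arm", "payload": {"deltas": [{"delta_pos":[0.001,-0.0065,0],"yaw":0,"fingers":0},{"delta_pos":[0.001,-0.0065,0.01],"yaw":0,"fingers":0},{"delta_pos":[0.001,-0.0065,0.01],"yaw":0,"fingers":0},{"delta_pos":[0.001,-0.0065,0.01],"yaw":0,"fingers":0}]}}

```text
clock: 8.85
eef_pos: [0.4931, -0.3083, 0.1165]
tool_rot: [0.984, 0.177, -0.0, -0.0]
ft_force: [0.2, 0.3, -0.6]
grip_width: 0.0114
grasp_force: 59.9
```

```bash
cat > m.py <<'E'
from h import *
from scipy.spatial.transform import Rotation as Ro
o=bot.get_obs();p=np.array(o['eef_pos']);T=Ro.from_quat(o['tool_rot']).as_matrix()
c=cam('wrist');L=(cloud(c)-p)@T;im=c['image'].astype(int)
q=L[(np.abs(L[...,0])<.03)&(np.abs(L[...,1])<.012)&(L[...,2]>.003)&(L[...,2]<.008)]
print(p,np.degrees(np.arctan2(T[1,0],T[0,0])),'bar',q.min(0)[:2],q.max(0)[:2])
q=L[(np.abs(L[...,0])<.03)&(np.abs(L[...,1])<.025)&(L[...,2]>.032)&(L[...,2]<.04)];print('skirt y',q[:,1].min(),q[:,1].max())
w=im.min(2)>190  # white finger pixels on the plane near the shaft
W=np.array([[u,v] for v,u in np.argwhere(w)]);R=np.array([(ray(c,u,v,.0525)-p)@T for u,v in W])
k=(np.abs(R[:,1])<.006)&(R[:,0]>.0)&(R[:,0]<.023);R=R[k]
if len(R): print('finger n',len(R),'tip x',R[:,0].max(),'y',R[:,1].min(),R[:,1].max(),'slope deg',np.degrees(np.arctan(np.polyfit(R[:,0],R[:,1],1)[0])))
E
python3 m.py
```

```text
[ 0.49305265 -0.30833519  0.11654907] 20.385984319058526 bar [-0.02157904 -0.01159764] [0.01853291 0.01194905]
skirt y -0.018282963177025095 0.019207504426356707
finger n 79 tip x 0.017729096671475986 y 0.00045105258669293373 0.0022760960301946025 slope deg -0.6072118600574844
```

Request:
{"api": "jog_arm", "payload": {"deltas": [{"delta_pos":[0,0.0025,0],"yaw":0,"fingers":0},{"delta_pos":[0,0.0025,0.007],"yaw":0,"fingers":0},{"delta_pos":[0,0.0025,0.014],"yaw":0,"fingers":0},{"delta_pos":[0,0.0025,0.02],"yaw":0,"fingers":0},{"delta_pos":[0,0.0025,0.02],"yaw":0,"fingers":0}]}}

```text
clock: 9.4
eef_pos: [0.4932, -0.3089, 0.1103]
tool_rot: [0.984, 0.177, -0.0, -0.0]
ft_force: [0.1, 0.2, -0.5]
grip_width: 0.0113
grasp_force: 59.9
```

```bash
python3 m.py
```

```text
[ 0.49323706 -0.30894959  0.11031892] 20.388987054750686 bar [-0.02135389 -0.01155715] [0.01887686 0.01197584]
skirt y -0.018347198214306668 0.01924135616041814
finger n 60 tip x 0.017532375775991725 y -1.800203424752709e-06 0.0017586582293445132 slope deg -0.06336839101094639
```

Request:
{"api": "jog_arm", "payload": {"deltas": [{"delta_pos":[0,0.001,0.007],"yaw":0,"fingers":0},{"delta_pos":[0,0.001,0.014],"yaw":0,"fingers":0},{"delta_pos":[0,0.001,0.02],"yaw":0,"fingers":0},{"delta_pos":[0,0.001,0.02],"yaw":0,"fingers":0}]}}

```text
clock: 9.85
eef_pos: [0.4935, -0.3093, 0.1044]
tool_rot: [0.984, 0.177, -0.0, -0.0]
ft_force: [-0.5, -0.1, -1.5]
grip_width: 0.0109
grasp_force: 59.9
```

Request:
{"api": "jog_arm", "payload": {"deltas": [{"delta_pos":[0,0,0.007],"yaw":0,"fingers":0},{"delta_pos":[0,0,0.014],"yaw":0,"fingers":0},{"delta_pos":[0,0,0.021],"yaw":0,"fingers":0},{"delta_pos":[0,0,0.021],"yaw":0,"fingers":0}]}}

```text
clock: 10.25
eef_pos: [0.4937, -0.3094, 0.0987]
tool_rot: [0.984, 0.177, 0.0, 0.0]
ft_force: [-0.5, 0.8, 2.8]
grip_width: 0.0111
grasp_force: 60.3
```

Request:
{"api": "jog_arm", "payload": {"deltas": [{"delta_pos":[0,0,0.007],"yaw":0,"fingers":0},{"delta_pos":[0,0,0.014],"yaw":0,"fingers":0},{"delta_pos":[0,0,0.014],"yaw":0,"fingers":0},{"delta_pos":[0,0,0.014],"yaw":0,"fingers":0}]}}

```text
clock: 10.65
eef_pos: [0.4938, -0.3095, 0.095]
tool_rot: [0.984, 0.177, 0.0, 0.0]
ft_force: [-2.1, 1.2, 6.3]
grip_width: 0.0108
grasp_force: 60.7
```

Request:
{"api": "jog_arm", "payload": {"deltas": [{"delta_pos":[0,0,0.008],"yaw":0,"fingers":0},{"delta_pos":[0,0,0.008],"yaw":0,"fingers":0},{"delta_pos":[0,0,0.008],"yaw":0,"fingers":0},{"delta_pos":[0,0,0.008],"yaw":0,"fingers":0}]}}

```text
clock: 11.05
eef_pos: [0.4939, -0.3096, 0.0939]
tool_rot: [0.984, 0.177, 0.001, 0.001]
ft_force: [-3.0, 2.4, 12.0]
grip_width: 0.0111
grasp_force: 61.5
```

Request:
{"api": "jog_arm", "payload": {"deltas": [{"delta_pos":[0,0,0.008],"yaw":0,"fingers":0},{"delta_pos":[0,0,0.008],"yaw":0,"fingers":0},{"delta_pos":[0,0,0.008],"yaw":0,"fingers":0},{"delta_pos":[0,0,0.008],"yaw":0,"fingers":0}]}}

```text
clock: 11.45
eef_pos: [0.494, -0.3097, 0.0936]
tool_rot: [0.984, 0.177, 0.001, 0.001]
ft_force: [-6.6, 3.7, 21.7]
grip_width: 0.0111
grasp_force: 62.9
```

```bash
python3 m.py; python3 - <<'E'
from h import *
c=cam('wrist');save('w6.png',c['image'])
E
```

```text
[ 0.49404689 -0.3096552   0.09357854] 20.387863702695018 bar [-0.02124232 -0.0116187 ] [0.01885592 0.01190631]
skirt y -0.018264037578033833 0.0192574013702944
```

View pics/w6.png

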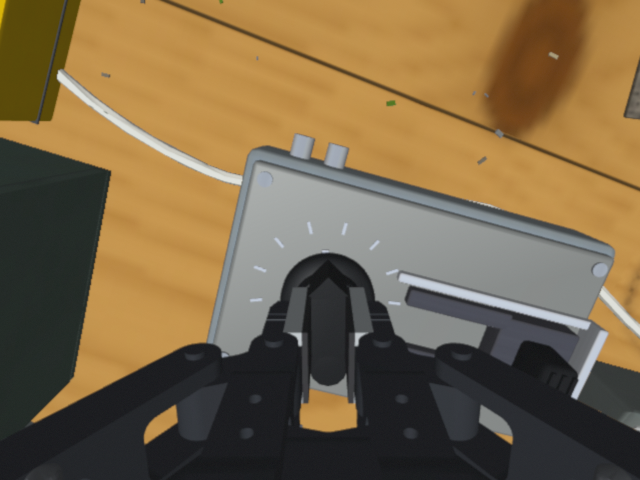

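The picture shows the knob seated, with its skirt at (328,280) covering the index finger. The lock's tab is at (545,365) by the end-stop bar. The last 2.4 mm of commanded descent moved the tool only 0.3 mm while the force rose to 22 N, so the shaft is at its stop.

```bash
python3 -c "
from workcell import bot
print(bot.job_done())"
```

```text
the job is handed in; nothing more can be done
None
```

I slid the transport lock to its end stop and pushed the knob, aligned with the flat, fully onto the shaft; the job is handed in with the gripper still holding the knob's bar and pressing the shaft at its stop with about 22 N.

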